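# Fetch the tape roll from behind the front goods and restore the display

## Robot

A 6-joint arm with a two-finger parallel gripper is mounted at the origin on a cart in front of the work surface, level with it; the furniture and walls round the work are solid. World frame = base frame: x ahead of the robot, y to its left, z up, the work surface at z = 0. Lengths are in mm, angles in degrees, forces in N, time in s.
With the tool pointing down it reaches from about 300 to 850 mm from the base axis. Payload 4.2 kg.
Tool frame: the origin (TCP) lies midway between the tips of the shut fingers; the grasp point (between the pads) lies 19 mm behind it; z points along the fingers, y is the line along which they close (so a half turn about z gives the same grasp; the last joint's range is limited). The gripper opens to 91 mm and grips with 3 to 60 N. Pads are 32 mm wide; open, the fingers measure 118 mm over their backs; the gripper's body (76 mm by 178 mm) begins 60 mm behind the grasp point.
Start: joints at [71.849, 18.312, 89.639, -0, 72.044, -1.146], TCP at [168.168, 549.875, 213.976] pointing down, gripper open.
Joint ranges: [-177.97, 177.97], [-48.28, 115.42], [12.27, 149.76], [-77.06, 257.06], [2.81, 150.46], [-146.56, 146.56]. Speed limits (degrees/s): [147.25, 147.25, 180, 180, 180, 180].

## Interface

Orientations are given as [roll, pitch, yaw] about the fixed x, y, z axes, in that order (R = Rz(yaw) Ry(pitch) Rx(roll)).
In Python, from workcell import env gives the robot as it stands.
- The arm moves only by the shell command python3 -m jog 'ROWS' [FORCE]. ROWS is a JSON object of lists of equal length, an entry for each row: "jaw": the finger opening in mm, from 0 to 91.2; "slide": the shift along the tool's x, y, z in units of 30 mm (1.0 is 30 mm), a list of three; "spin": the turn about the tool's z in units of 8 degrees (1.0 is 8 degrees). In form: {"jaw": [jaw, ...], "slide": [[dx, dy, dz], ...], "spin": [spin, ...]}. A call has 1 to 10 rows; each row shifts and turns the commanded pose from where the row before left it, along the tool's axes as they then stand; what a row does not reach is not made up. A row lasts 1/10 s, in which the tool goes at most 50 mm and 8.59 degrees, less where a joint would pass 70% of its speed; a pose out of reach is approached as far as the arm can. A call is refused whole if a number of a shift passes 1 or a number of a turn 1, either way. A call with a gripper value outside its range is refused whole. The fingers move at their own pace and stop on an object; FORCE is the grip in N (left out, the last holds). Time passes only in rows, so rows that do not move let the fingers close. It gives the time, the measured TCP pose, the force, the opening and the grip force at its end, in the units of the state.
- env.state(): the state, without advancing time (a new reading comes with each control period).
- env.grab_frame(name): name is "scene" or "top"; returns the picture (480x640x3 uint8, red, green, blue); there is no depth.
- env.camera_model(name): a dict with "fx", "fy", "cx", "cy" (pixels), "camera_from_world" (4x4, takes a point from world to camera coordinates). Camera axes: x right, y up, looking along -z (the intrinsics and any distortion apply to the point x, -y, -z); pixel columns grow to the right and rows downward; lengths in mm; the calibration is good to about 2 mm. A picture is of the moment at which its call begins. camera_model takes no time and is no camera call.
- env.job_done(): hands the job in; it is judged then, once.
The state is a dict: "time_s": time; "qpos": joint angles; "qvel": joint speeds; "effort": joint torques, N m; "ee_pos": TCP position; "ee_rot": TCP orientation; "force": force on the tool from outside, world axes, zero at the start; "torque": the same for the moment, N m; "gripper_width": finger opening in mm; "gripper_force": force on a finger pad.
Only numpy, scipy, OpenCV 4.12 (cv2) and the standard library are available. Lean on these libraries where they do the work, as an engineer would, in place of code of your own. Each camera call takes 0.05 s, during which the arm holds its last target. There are 200 camera calls.

## Task

A customer wants the roll of tape at the back of the small wooden display tray, behind the white carton and the black stamp. First stand the carton and the stamp upright in the empty plywood side tray, leaving the roll where it is; then lay the roll flat in the middle of the round cork mat; only then put the carton and the stamp back upright, each exactly on the spot in the display where it stood at the start and with the carton square across the lane as before, leaving the other goods on the table alone.

Things in the scene. Friction and masses are not known exactly. Their poses are not given: they have to be found in the camera images.
- display: Fixed one-lane light-wood display tray, 192 x 92 mm. Origin: centre of underside; x along the lane to the back. Floor 6 mm thick; inside 180 (x) x 80 mm; walls 6 mm thick, tops above the table: sides 30, back 40, front 16 mm. The tape lies near x = +28 mm (36 mm free behind it); carton and stamp stand before it near x = -19 and -57 mm, in either order.
- side_tray: Fixed empty plywood tray for setting things aside, 150 (x) x 100 (y) mm, walls 18 mm high and 5 mm thick, floor 5 mm thick. Origin: centre of its underside; z up. Fixed wire racks 90 mm tall stand at the front of the table between its left and right parts, a low wooden box (110 mm) behind them and one (140 mm) at the right: carry things over them.
- mat: Fixed round cork mat, 96 mm across, 4 mm thick. Origin: centre of its underside.
- tape: The wanted roll of paper tape, 51 mm across, 18 mm high, lying flat in the display behind carton and stamp. Origin: centre of its underside, z up. To be gripped across the roll, fingers before and behind it along the lane.
- carton: Slim plain white carton standing upright in the display, 20 (x) x 60 (y) x 99 (z) mm, its 60 mm side across the lane. Origin: centre of its underside. Rigid; may be gripped near its top across either width.
- stamp: Black square pocket stamp standing upright in the display, 22 x 22 mm, 68 mm tall. Origin: centre of its underside. Its cap is fixed; grip the cap (46 to 68 mm up).
- ink_pad: Bystander: closed black ink pad, 69 x 76 mm, 20 mm high, lying on the table among the trays. Origin: centre of its underside. To be left alone.
- loose_tape: Bystander: another roll of tape like the wanted one, lying on the bare table behind the wire racks, not in the display. Origin: centre of its underside. To be left alone.
- pink_box: Bystander: flat pink carton, 68 x 100 x 18 mm, lying at the front edge of the table. Origin: centre of its underside. To be left alone.
- clear_pack: Bystander: flat pale pack, 85 x 110 x 12 mm, lying on the table behind the work. Origin: centre of its underside. To be left alone.

How it is judged:
By the outcome, as a careful person would: the job done as asked, in the order asked, and still so for the second after the job is handed in, with the robot touching nothing.
It also fails if it takes over 128 s, if anything falls off the work surface, if the arm or the gripper's body presses on something with over 40 N, if the wrist force passes 120 N, or if a joint passes its speed limit or range.

## Working session

There is one attempt and no reset: what is moved stays moved. The work goes in short steps, Python scripts to look and compute and a shell command to move; the robot and the scene stay as the last step left them, time stands still between calls to the robot, and variables do not carry over. Pictures are saved under pics/ and viewed, at most 14 in all, crops included, and the job is handed in when it is done.

```bash
mkdir -p pics; ls; python3 - <<'E'
from workcell import env
import cv2,numpy as np
np.set_printoptions(suppress=True,precision=4)
for n in("scene","top"):
    im=env.grab_frame(n); cv2.imwrite(f"pics/{n}0.png",im[:,:,::-1])
    m=env.camera_model(n); print(n,{k:(np.array(v) if k=="camera_from_world" else v) for k,v in m.items()})
print(env.state())
E
```

```text
pics
scene {'fx': 434.3013756384736, 'fy': 434.3013756384736, 'cx': 317.56726066935096, 'cy': 240.19101403016248, 'camera_from_world': array([[   0.6804,   -0.7327,   -0.0115, -281.0441],
       [   0.4877,    0.4411,    0.7534, -329.0478],
       [  -0.547 ,   -0.5183,    0.6574, -502.8623],
       [   0.    ,    0.    ,    0.    ,    1.    ]])}
top {'fx': 448.10513946980126, 'fy': 448.10513946980126, 'cx': 318.3237513239807, 'cy': 237.6805297203548, 'camera_from_world': array([[  -0.0288,   -0.9996,   -0.0064,  154.6717],
       [   0.9916,   -0.0293,    0.126 , -518.4335],
       [  -0.1262,   -0.0027,    0.992 , -892.9559],
       [   0.    ,    0.    ,    0.    ,    1.    ]])}
{'time_s': 0.1, 'qpos': array([71.8483, 18.3459, 89.6991, -0.0021, 72.0442, -1.1472]), 'qvel': array([-0.0298, -0.1828, -0.1134,  0.0546, -0.0048,  0.1033]), 'effort': array([  0.0024, -41.3335, -23.2509,   0.0729,   0.0422,  -0.0001]), 'ee_pos': array([168.0382, 549.4241, 213.227 ]), 'ee_rot': array([-179.9108,    0.0003,  162.9962]), 'force': array([ 1.0955, -0.5541,  0.6765]), 'torque': array([ 0.0225,  0.028 , -0.0345]), 'gripper_force': 0.0, 'gripper_width': 91.33992428271937}
```

View pics/top0.png

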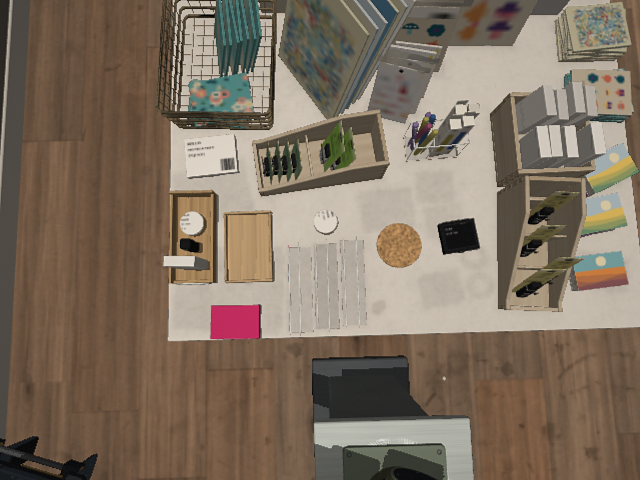

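View pics/scene0.png

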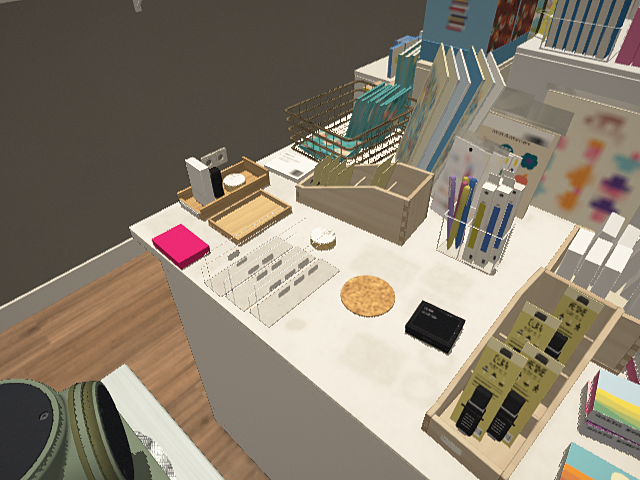

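Top view: display with its lane running up the picture at (170–216, 191–284): carton top at (185,263), stamp (190,244), tape (191,222). Side tray is at (248,247), mat (399,245). The scene view shows the carton in front, then the stamp, then the tape.

```bash
cat > h.py <<'E'
from workcell import env
import cv2,numpy as np
np.set_printoptions(suppress=True,precision=1)
def ray(n,u,v):
    m=env.camera_model(n);T=np.array(m["camera_from_world"]);R=T[:3,:3]
    d=R.T@np.array([(u-m["cx"])/m["fx"],-(v-m["cy"])/m["fy"],-1.]);return -R.T@T[:3,3],d
def cast(n,u,v,z):
    o,d=ray(n,u,v);return o+d*(z-o[2])/d[2]
def proj(n,p):
    m=env.camera_model(n);T=np.array(m["camera_from_world"]);c=T[:3,:3]@np.array(p,float)+T[:3,3]
    return np.array([m["cx"]+m["fx"]*c[0]/-c[2],m["cy"]-m["fy"]*c[1]/-c[2]])
def snap(n,f,box=None,k=1):
    im=env.grab_frame(n)[:,:,::-1].copy();cv2.imwrite(f"pics/{f}_raw.png",im)
    crop(im,f,box,k);return im
def crop(im,f,box,k):
    if box:
        a,b,c,d=box;im=im[b:d,a:c]
    cv2.imwrite(f"pics/{f}.png",cv2.resize(im,None,fx=k,fy=k,interpolation=cv2.INTER_NEAREST))
E
python3 - <<'E'
from h import *
a=cv2.imread("pics/top0.png");crop(a,"c1",(160,182,280,292),5)
b=cv2.imread("pics/scene0.png");crop(b,"c2",(170,140,300,250),6)
# mat
hsv=cv2.cvtColor(a,cv2.COLOR_BGR2HSV)
print(hsv[245,400],hsv[265,248],hsv[255,210],hsv[225,175])
sub=np.zeros(a.shape[:2],np.uint8);sub[215:275,370:430]=cv2.inRange(hsv,(5,90,60),(25,255,255))[215:275,370:430]
c=max(cv2.findContours(sub,0,2)[0],key=cv2.contourArea);e=cv2.fitEllipse(c);print("mat",e,cast("top",*e[0],4))
E
```

```text
[ 16 128 138] [ 16 101 179] [ 17 115 155] [ 17 116  64]
mat ((398.61553955078125, 244.98141479492188), (43.00227355957031, 43.799560546875), 129.6034698486328) [505.8 -30.6   4. ]
```

View pics/c1.png

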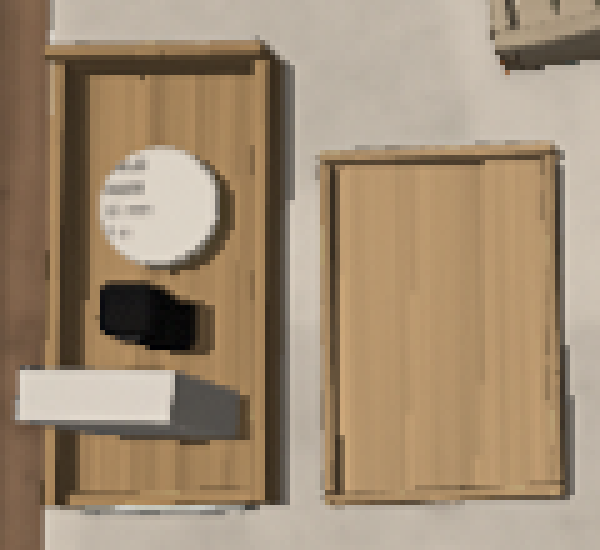

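View pics/c2.png

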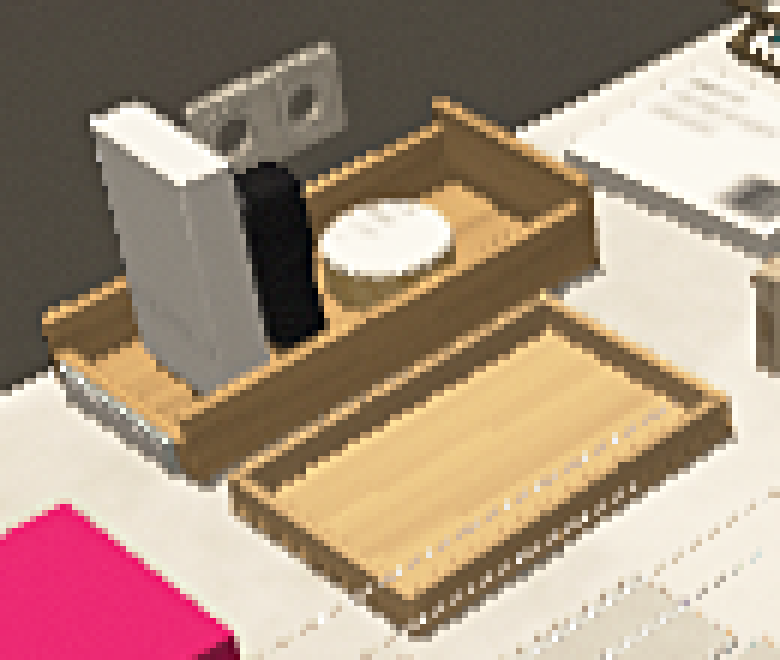

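Crop 1 (5x): carton top corners (18,370), (175,370), (172,424), (16,420). Tape circle is around (160,207), stamp cap near (130,312), display walls (47..270, 40..505), side tray (318..567, 147..500). Crop 2 confirms carton foremost, stamp behind it, tape at the back.

```bash
python3 - <<'E'
from h import *
f=lambda x,y:(160+x/5-.5,182+y/5-.5)
def show(t,pts,z):
    P=np.array([cast("top",*f(*p),z)[:2] for p in pts]);print(t,z,P.tolist().__repr__() if 0 else P.round(1).tolist(),"mean",P.mean(0),"edges",np.linalg.norm(np.roll(P,-1,0)-P,axis=1));return P
show("carton",[(18,370),(175,370),(172,424),(16,420)],105)
show("backwall top",[(47,45),(265,40)],40)
show("front wall top outer",[(45,505),(268,503)],16)
show("side walls outer, at mid y",[(47,250),(275,250)],30)
show("side walls inner",[(64,150),(255,150)],30)
show("side",[(318,155),(560,147),(568,495),(325,500)],18)
show("pad px",[(0,0)],0)
a=cv2.imread("pics/top0.png");hsv=cv2.cvtColor(a,cv2.COLOR_BGR2HSV)
m=np.zeros(a.shape[:2],np.uint8);m[205:238,176:208]=cv2.inRange(hsv,(0,0,150),(180,60,255))[205:238,176:208]
c=max(cv2.findContours(m,0,1)[0],key=cv2.contourArea);e=cv2.minEnclosingCircle(c);print("tape",e,cast("top",*e[0],24), "dia",(2*e[1]+1)*2)
s=cv2.imread("pics/scene0.png")
g=np.clip(a[235:255,175:205].astype(int)*6,0,255).astype(np.uint8)
g2=np.clip(s[160:205,200:235].astype(int)*6,0,255).astype(np.uint8)
g=cv2.resize(g,None,fx=14,fy=14,interpolation=0);g2=cv2.resize(g2,None,fx=10,fy=10,interpolation=0)
o=np.zeros((450,780,3),np.uint8);o[:280,:420]=g;o[:450,425:775]=g2;cv2.imwrite("pics/st.png",o)
for n in("scene","top"):print(n,proj(n,(500,280,74)))
E
```

```text
carton 105 [[488.2, 435.1], [486.5, 375.4], [466.0, 376.4], [469.2, 435.6]] mean [477.5 405.6] edges [59.8 20.5 59.3 19. ]
backwall top 40 [[630.2, 447.9], [629.5, 357.0]] mean [629.9 402.4] edges [91. 91.]
front wall top outer 16 [[440.0, 454.3], [438.2, 361.3]] mean [439.1 407.8] edges [93.1 93.1]
side walls outer, at mid y 30 [[545.3, 450.2], [542.5, 355.1]] mean [543.9 402.6] edges [95.1 95.1]
side walls inner 30 [[587.4, 443.6], [585.0, 363.5]] mean [586.2 403.6] edges [80.1 80.1]
side 18 [[584.4, 339.7], [584.8, 237.1], [437.8, 236.0], [438.7, 337.1]] mean [511.4 287.5] edges [102.7 147.  101.1 145.8]
pad px 0 [[660.7, 482.4]] mean [660.7 482.4] edges [0.]
tape ((191.3125, 222.6875), 12.106722831726074) [563.5 405.3  24. ] dia 50.4268913269043
scene [244.5 193.4]
top [247.3 248.6]
```

View pics/st.png

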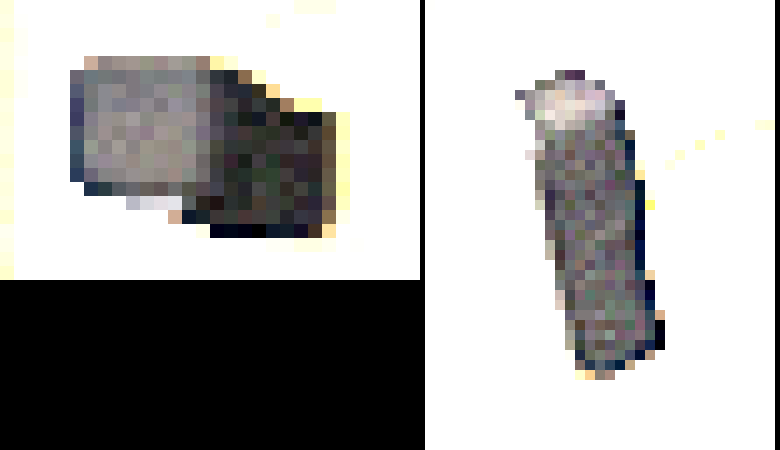

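The brightened crop shows the stamp cap top at original top-view pixels u 180–190, v 239–249 (centre about (184.5,243.5)). In the scene view the cap centre is near (215,170). Next I cross-check with two views and compute the moves.

```bash
cat >> h.py <<'E'
def tri(ut,us):
    (o1,d1),(o2,d2)=ray("top",*ut),ray("scene",*us)
    s=np.linalg.lstsq(np.c_[d1,-d2],o2-o1,rcond=None)[0];a=o1+s[0]*d1;b=o2+s[1]*d2
    return (a+b)/2,np.linalg.norm(a-b)
def rel(p,yaw=None):
    s=env.state();P=s["ee_pos"];w=np.radians(s["ee_rot"][2]);d=np.array(p)-P
    t=np.array([d[0]*np.cos(w)+d[1]*np.sin(w),d[0]*np.sin(w)-d[1]*np.cos(w),-d[2]])/30
    print("at",P,s["ee_rot"],"units",t.round(3),"spin",None if yaw is None else round((s["ee_rot"][2]-yaw)/8,3),"w",round(s["gripper_width"],1),"gf",round(s["gripper_force"],1),"F",s["force"],"t",round(s["time_s"],2),"q",s["qpos"].round(0))
E
python3 - <<'E'
from h import *
print("stamp top",cast("top",184.5,243.5,74),"scene",cast("scene",215,170,74),tri((184.5,243.5),(215,170)))
g=lambda x,y:(170+x/6-.5,140+y/6-.5)
Q=[(90,120),(135,103),(240,160),(182,185)]
P=np.array([cast("scene",*g(*q),105)[:2] for q in Q]);print("carton scene",P,P.mean(0),np.linalg.norm(np.roll(P,-1,0)-P,axis=1))
print("tape scene",cast("scene",*g(387,238),24))
s=cv2.imread("pics/scene0.png");h=cv2.cvtColor(s,cv2.COLOR_BGR2HSV);m=np.zeros(s.shape[:2],np.uint8);m[265:330,330:405]=cv2.inRange(h,(5,90,60),(25,255,255))[265:330,330:405]
e=cv2.fitEllipse(max(cv2.findContours(m,0,2)[0],key=cv2.contourArea));print("mat scene",cast("scene",*e[0],3))
rel((477.5,405.5,213),88.7)
E
```

```text
stamp top [513.8 404.   74. ] scene [514.1 395.9  74. ] (array([516.3, 404.1,  69.3]), np.float64(4.782667049795239))
carton scene [[469.3 433.2]
 [486.7 431.2]
 [488.5 372. ]
 [465.6 373.5]] [477.5 402.5] [17.5 59.3 22.9 59.8]
tape scene [562.9 402.3  24. ]
mat scene [503.4 -34.8   3. ]
at [168.  549.4 213.2] [-179.9    0.   163. ] units [-11.3  -1.6   0. ] spin 9.287 w 91.3 gf 0.0 F [ 1.1 -0.6  0.7] t 0.1 q [72. 18. 90. -0. 72. -1.]
```

```bash
python3 -m jog '{"jaw":[45,45,45,45,45,45,45,45,45,45],"slide":[[0,0,0],[0,0,0],[0,0,0],[0,0,0],[0,0,0],[0,0,0],[0,0,0],[0,0,0],[0,0,0],[0,0,0]],"spin":[0.95,0.95,0.95,0.95,0.95,0.95,0.95,0.95,0.95,0.73]}' 20; python3 -c "
from h import *
rel((477.5,405.5,213),88.7)"
```

```text
time_s: 1.1
ee_pos: [168.1, 549.6, 213.4]
ee_rot: [-180.0, 0.1, 88.5]
force: [-0.4, -0.7, -0.5]
gripper_width: 45.0
gripper_force: 0.0
at [168.1 549.6 213.4] [-180.     0.1   88.5] units [-4.5 10.4  0. ] spin -0.027 w 45.0 gf 0.0 F [-0.4 -0.7 -0.5] t 1.1 q [72. 18. 90. -0. 72. 73.]
```

```bash
python3 -m jog '{"jaw":[45,45,45,45,45,45,45,45,45,45],"slide":[[-0.4,0.9,0],[-0.48,1,0],[-0.5,1,0],[-0.5,1,0],[-0.5,1,0],[-0.5,1,0],[-0.5,1,0],[-0.5,1,0],[-0.5,1,0],[-0.5,1,0]],"spin":[0,0,0,0,0,0,0,0,0,0]}'; python3 -m jog '{"jaw":[45,45,45],"slide":[[0,0.6,0],[0,0,0],[0,0,0]],"spin":[0,0,0]}'; python3 -c "
from h import *
rel((477.5,404.5,78),88.6)"
```

```text
time_s: 2.1
ee_pos: [462.9, 396.1, 213.5]
ee_rot: [-180.0, 0.0, 88.7]
force: [0.1, -0.0, 0.6]
gripper_width: 45.2
gripper_force: 0.0
time_s: 2.4
ee_pos: [479.5, 396.4, 213.3]
ee_rot: [-179.9, 0.0, 88.7]
force: [-0.4, -0.3, -0.5]
gripper_width: 45.1
gripper_force: 0.0
at [479.5 396.4 213.3] [-179.9    0.    88.7] units [ 0.3 -0.1  4.5] spin 0.015 w 45.1 gf 0.0 F [-0.4 -0.3 -0.5] t 2.4 q [39. 23. 83.  0. 74. 40.]
```

```bash
python3 -m jog '{"jaw":[45,45,45,45,45,45,45,45],"slide":[[0.26,-0.07,0.5],[0,0,0.7],[0,0,0.7],[0,0,0.7],[0,0,0.7],[0,0,0.7],[0,0,0.45],[0,0,0]],"spin":[0,0,0,0,0,0,0,0]}'; python3 -c "
from h import *
rel((477.5,404.5,78),88.6)
for n in('top','scene'): im=snap(n,'a'+n)
a=cv2.imread('pics/atop.png')[180:300,150:280];b=cv2.imread('pics/ascene.png')[100:250,150:300]
o=np.zeros((450,780,3),np.uint8);o[:360,:390]=cv2.resize(a,(390,360),interpolation=0);o[:390,390:]=cv2.resize(b,(390,390),interpolation=0);cv2.imwrite('pics/a.png',o)"
```

```text
time_s: 3.2
ee_pos: [475.7, 404.1, 77.8]
ee_rot: [-179.8, 0.2, 88.8]
force: [0.3, -0.7, 0.3]
gripper_width: 45.1
gripper_force: 0.0
at [475.7 404.1  77.8] [-179.8    0.2   88.8] units [ 0.   0.1 -0. ] spin 0.029 w 45.1 gf 0.0 F [ 0.3 -0.7  0.3] t 3.2 q [39. 29. 93.  0. 58. 40.]
```

View pics/a.png

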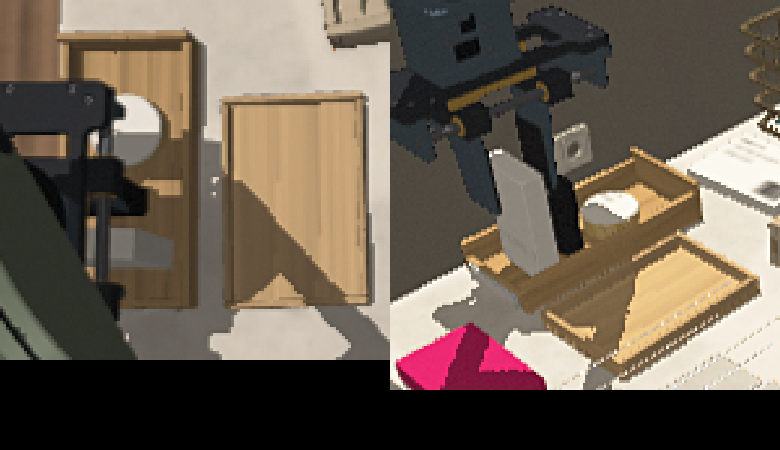

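Fingers straddle the carton top, aligned front and behind, clear of the stamp. I close now.

```bash
python3 -m jog '{"jaw":[45,40,32,26,23,21,19,17,16,16],"slide":[[0,0.06,0],[0,0,0],[0,0,0],[0,0,0],[0,0,0],[0,0,0],[0,0,0],[0,0,0],[0,0,0],[0,0,0]],"spin":[0,0,0,0,0,0,0,0,0,0]}' 20;  python3 -c "
from h import *
rel((477.5,404.5,78),88.6)"; python3 -m jog '{"jaw":[16,16,16,16,16,16,16],"slide":[[0,0,-0.2],[0,0,-0.4],[0,0,-0.5],[0,0,-0.5],[0,0,-0.4],[0,0,-0.2],[0,0,0]],"spin":[0,0,0,0,0,0,0]}';python3 -c "
from h import *
rel((474,287.5,145),90.5)"
```

```text
time_s: 4.3
ee_pos: [479.8, 404.4, 80.5]
ee_rot: [180.0, -0.0, 88.8]
force: [-0.1, -0.5, 1.3]
gripper_width: 20.4
gripper_force: 20.0
at [479.8 404.4  80.5] [180.   -0.   88.8] units [ 0.  -0.1  0.1] spin 0.019 w 20.4 gf 20.0 F [-0.1 -0.5  1.3] t 4.3 q [39. 29. 93.  0. 58. 40.]
time_s: 5.0
ee_pos: [480.2, 404.9, 147.8]
ee_rot: [179.9, -0.1, 88.8]
force: [-0.3, 0.2, -0.3]
gripper_width: 20.1
gripper_force: 20.0
at [480.2 404.9 147.8] [179.9  -0.1  88.8] units [-3.9 -0.1  0.1] spin -0.218 w 20.1 gf 20.0 F [-0.3  0.2 -0.3] t 5.0 q [39. 26. 88.  0. 66. 40.]
```

```bash
python3 -m jog '{"jaw":[16,16,16,16,16,16,16,16,16,16],"slide":[[-0.3,-0.2,0],[-0.5,0,0],[-0.6,0,0],[-0.7,0,0],[-0.7,0,0],[-0.6,0,0],[-0.3,0,0],[-0.12,0,0],[0,0,0],[0,0,0]],"spin":[-0.15,0,0,0,0,0,0,0,0,0]}';python3 -c "
from h import *
rel((474,287.5,81),90)"
```

```text
time_s: 6.0
ee_pos: [473.7, 290.5, 146.5]
ee_rot: [180.0, -0.0, 90.0]
force: [-0.4, 0.3, -0.2]
gripper_width: 20.6
gripper_force: 20.0
at [473.7 290.5 146.5] [180.  -0.  90.] units [-0.1  0.   2.2] spin -0.004 w 20.6 gf 20.0 F [-0.4  0.3 -0.2] t 6.0 q [30. 20. 98.  0. 62. 30.]
```

```bash
python3 -m jog '{"jaw":[16,16,16,16,16,16,16,16,16],"slide":[[-0.05,0,0.3],[0,0,0.5],[0,0,0.5],[0,0,0.4],[0,0,0.25],[0,0,0.12],[0,0,0.06],[0,0,0],[0,0,0]],"spin":[0,0,0,0,0,0,0,0,0]}';python3 -c "
from h import *
rel((474,287.5,79.5),90)"
```

```text
time_s: 6.9
ee_pos: [473.9, 288.7, 83.1]
ee_rot: [179.9, -0.0, 90.0]
force: [0.7, 0.8, -0.5]
gripper_width: 20.6
gripper_force: 20.0
at [473.9 288.7  83.1] [179.9  -0.   90. ] units [-0.   0.   0.1] spin -0.006 w 20.6 gf 20.0 F [ 0.7  0.8 -0.5] t 6.9 q [ 30.  23. 103.   0.  54.  30.]
```

```bash
python3 -m jog '{"jaw":[16,16,16,16],"slide":[[0,0,0.05],[0,0,0.04],[0,0,0],[0,0,0]],"spin":[0,0,0,0]}'; python3 -m jog '{"jaw":[16,16,16,16],"slide":[[0,0,0.03],[0,0,0.01],[0,0,0],[0,0,0]],"spin":[0,0,0,0]}'
```

```text
time_s: 7.3
ee_pos: [473.5, 288.5, 79.9]
ee_rot: [180.0, -0.0, 90.0]
force: [-0.3, 0.0, -0.7]
gripper_width: 20.4
gripper_force: 20.0
time_s: 7.7
ee_pos: [473.7, 288.6, 79.5]
ee_rot: [180.0, -0.0, 90.0]
force: [-0.5, -0.5, 6.1]
gripper_width: 20.1
gripper_force: 20.0
```

```bash
python3 -m jog '{"jaw":[20,23,28,34,40,45,45,45,45,45],"slide":[[0,0,0],[0,0,0],[0,0,0],[0,0,0],[0,0,0],[0,0,-0.5],[0,0,-1],[0,0,-1],[0,0,-0.6],[0,0,0]],"spin":[0,0,0,0,0,0,0,0,0,0]}';python3 -c "
from h import *
rel((515.5,403,52),88.6)"
```

```text
time_s: 8.7
ee_pos: [475.0, 289.4, 174.3]
ee_rot: [179.7, -0.2, 90.0]
force: [0.5, -0.2, 0.4]
gripper_width: 45.2
gripper_force: 0.0
at [475.  289.4 174.3] [179.7  -0.2  90. ] units [3.8 1.3 4.1] spin 0.17 w 45.2 gf 0.0 F [ 0.5 -0.2  0.4] t 8.7 q [30. 18. 96.  0. 66. 30.]
```

```bash
python3 -m jog '{"jaw":[45,45,45,45,45,45,45,45,45,45],"slide":[[0.3,0.2,0],[0.6,0.3,0],[0.7,0.35,0],[0.7,0.3,0],[0.6,0.2,0],[0.5,0,0],[0.27,0,0],[0.1,0,0],[0,0,0],[0,0,0]],"spin":[0.17,0,0,0,0,0,0,0,0,0]}';python3 -c "
from h import *
rel((515.5,403,52),88.6)"
```

```text
time_s: 9.7
ee_pos: [516.3, 400.1, 171.7]
ee_rot: [-180.0, 0.0, 88.6]
force: [-0.7, 0.6, 0.6]
gripper_width: 44.8
gripper_force: 0.0
at [516.3 400.1 171.7] [-180.     0.    88.6] units [ 0.1 -0.   4. ] spin -0.002 w 44.8 gf 0.0 F [-0.7  0.6  0.6] t 9.7 q [37. 27. 82. -0. 71. 38.]
```

```bash
python3 -m jog '{"jaw":[45,45,45,45,45,45,45,45,45,45],"slide":[[0.08,-0.03,0.4],[0,0,0.6],[0,0,0.7],[0,0,0.7],[0,0,0.7],[0,0,0.5],[0,0,0.3],[0,0,0.1],[0,0,0],[0,0,0]],"spin":[0,0,0,0,0,0,0,0,0,0]}';python3 -c "
from h import *
rel((515.5,403,52),88.6)
b=snap('scene','b',(150,90,310,250),4)"
```

```text
time_s: 10.7
ee_pos: [516.2, 403.5, 52.5]
ee_rot: [179.9, -0.1, 88.6]
force: [0.4, -0.3, -0.3]
gripper_width: 45.0
gripper_force: 0.0
at [516.2 403.5  52.5] [179.9  -0.1  88.6] units [-0. -0.  0.] spin -0.001 w 45.0 gf 0.0 F [ 0.4 -0.3 -0.3] t 10.7 q [37. 33. 91.  0. 57. 38.]
```

View pics/b.png

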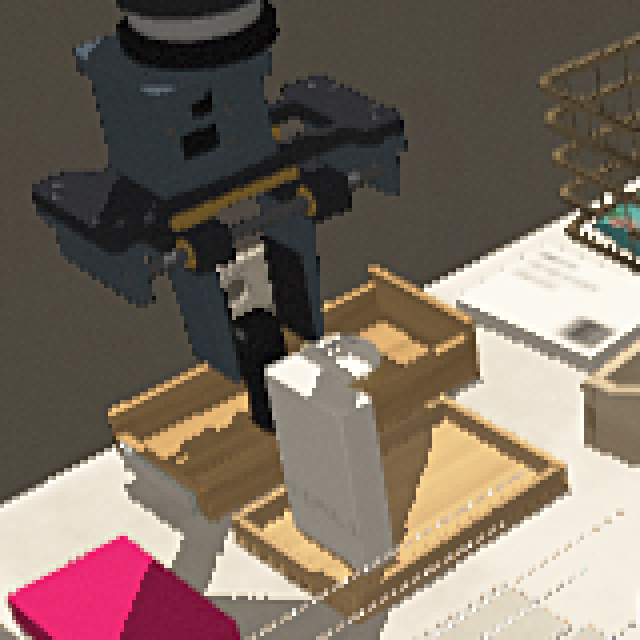

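The carton stands upright in the front of the side tray, and the stamp cap is between the fingers. I grip and lift.

```bash
python3 -m jog '{"jaw":[38,32,27,25,23,21,19,18,18,18],"slide":[[0,0,0],[0,0,0],[0,0,0],[0,0,0],[0,0,0],[0,0,0],[0,0,0],[0,0,0],[0,0,0],[0,0,0]],"spin":[0,0,0,0,0,0,0,0,0,0]}' 20;  python3 -m jog '{"jaw":[18,18,18,18,18,18,18,18,18],"slide":[[0,0,-0.2],[0,0,-0.5],[0,0,-0.6],[0,0,-0.7],[0,0,-0.7],[0,0,-0.5],[0,0,-0.3],[0,0,-0.1],[0,0,0]],"spin":[0,0,0,0,0,0,0,0,0]}';python3 -c "
from h import *
rel((548,287.5,160),90)"
```

```text
time_s: 11.75
ee_pos: [515.7, 403.2, 51.7]
ee_rot: [180.0, -0.0, 88.6]
force: [0.5, -0.1, 0.4]
gripper_width: 22.5
gripper_force: 20.0
time_s: 12.65
ee_pos: [515.6, 403.1, 159.7]
ee_rot: [180.0, -0.0, 88.6]
force: [0.6, -0.5, -0.2]
gripper_width: 22.4
gripper_force: 20.0
at [515.6 403.1 159.7] [180.   -0.   88.6] units [-3.8  1.2 -0. ] spin -0.176 w 22.4 gf 20.0 F [ 0.6 -0.5 -0.2] t 12.65 q [37. 27. 83.  0. 69. 38.]
```

```bash
python3 -m jog '{"jaw":[18,18,18,18,18,18,18,18,18,18],"slide":[[-0.3,0.2,0],[-0.5,0.3,0],[-0.6,0.3,0],[-0.7,0.2,0],[-0.7,0.1,0],[-0.6,0,0],[-0.3,0,0],[-0.12,0,0],[0,0,0],[0,0,0]],"spin":[-0.17,0,0,0,0,0,0,0,0,0]}';python3 -m jog '{"jaw":[18,18,18,18,18,18,18,18,18,18],"slide":[[0,0,0.4],[0,0,0.6],[0,0,0.7],[0,0,0.7],[0,0,0.6],[0,0,0.3],[0,0,0.15],[0,0,0.05],[0,0,0],[0,0,0]],"spin":[0,0,0,0,0,0,0,0,0,0]}';python3 -c "
from h import *
rel((548,287.5,50.7),90)"
```

```text
time_s: 13.65
ee_pos: [548.3, 289.1, 159.7]
ee_rot: [180.0, -0.0, 90.0]
force: [-0.0, -0.2, -0.3]
gripper_width: 22.4
gripper_force: 20.0
time_s: 14.65
ee_pos: [549.0, 288.7, 55.5]
ee_rot: [179.9, -0.0, 90.0]
force: [0.0, -0.2, -0.2]
gripper_width: 22.5
gripper_force: 20.0
at [549.  288.7  55.5] [179.9  -0.   90. ] units [-0.  -0.   0.2] spin -0.005 w 22.5 gf 20.0 F [ 0.  -0.2 -0.2] t 14.65 q [27. 30. 96.  0. 54. 27.]
```

```bash
python3 -m jog '{"jaw":[18,18,18,18],"slide":[[0,0,0.08],[0,0,0.05],[0,0,0],[0,0,0]],"spin":[0,0,0,0]}'; python3 -m jog '{"jaw":[18,18,18,18],"slide":[[0,0,0.03],[0,0,0.01],[0,0,0],[0,0,0]],"spin":[0,0,0,0]}'
```

```text
time_s: 15.05
ee_pos: [548.4, 288.3, 50.8]
ee_rot: [180.0, -0.0, 89.9]
force: [-0.7, 1.0, -0.7]
gripper_width: 22.7
gripper_force: 20.0
time_s: 15.45
ee_pos: [548.5, 288.4, 50.7]
ee_rot: [180.0, -0.0, 90.0]
force: [-0.8, -0.7, 5.3]
gripper_width: 22.4
gripper_force: 20.0
```

```bash
python3 -m jog '{"jaw":[22,25,30,36,42,48,48,48,48,48],"slide":[[0,0,0],[0,0,0],[0,0,0],[0,0,0],[0,0,0],[0,0,-0.5],[0,0,-1],[0,0,-1],[0,0,-0.5],[0,0,0]],"spin":[0,0,0,0,0,0,0,0,0,0]}'; python3 -m jog '{"jaw":[50,60,70,70,70,70,70,70,70,70],"slide":[[0.3,0.2,0],[0.6,0.3,0],[0.7,0,0],[0.7,0,0],[0.6,0,0],[0.5,0,0],[0.32,0,0],[0.1,0,0],[0,0,0],[0,0,0]],"spin":[0.17,0,0,0,0,0,0,0,0,0]}';python3 -c "
from h import *
rel((563.2,403.8,8),88.6)"
```

```text
time_s: 16.45
ee_pos: [549.9, 289.1, 142.2]
ee_rot: [179.7, -0.1, 90.0]
force: [0.2, -0.2, 0.6]
gripper_width: 48.0
gripper_force: 0.0
time_s: 17.45
ee_pos: [566.0, 402.1, 139.6]
ee_rot: [-180.0, 0.0, 88.6]
force: [-1.0, -0.3, 0.8]
gripper_width: 70.0
gripper_force: 0.0
at [566.  402.1 139.6] [-180.     0.    88.6] units [ 0.1 -0.1  4.4] spin -0.003 w 70.0 gf 0.0 F [-1.  -0.3  0.8] t 17.45 q [34. 32. 78. -0. 70. 36.]
```

```bash
python3 -m jog '{"jaw":[70,70,70,70,70,70,70,70,70,70],"slide":[[0.05,-0.09,0.4],[0,0,0.7],[0,0,0.8],[0,0,0.8],[0,0,0.7],[0,0,0.5],[0,0,0.3],[0,0,0],[0,0,0],[0,0,0]],"spin":[0,0,0,0,0,0,0,0,0,0]}';python3 -c "
from h import *
rel((563.2,403.8,8),88.6)
b=snap('top','d',(150,170,310,300),5)"
```

```text
time_s: 18.45
ee_pos: [564.1, 404.8, 14.9]
ee_rot: [179.9, -0.1, 88.6]
force: [-0.5, -0.2, -0.1]
gripper_width: 69.9
gripper_force: 0.0
at [564.1 404.8  14.9] [179.9  -0.1  88.6] units [-0.  -0.   0.2] spin -0.001 w 69.9 gf 0.0 F [-0.5 -0.2 -0.1] t 18.45 q [35. 38. 87.  0. 55. 36.]
```

View pics/d.png

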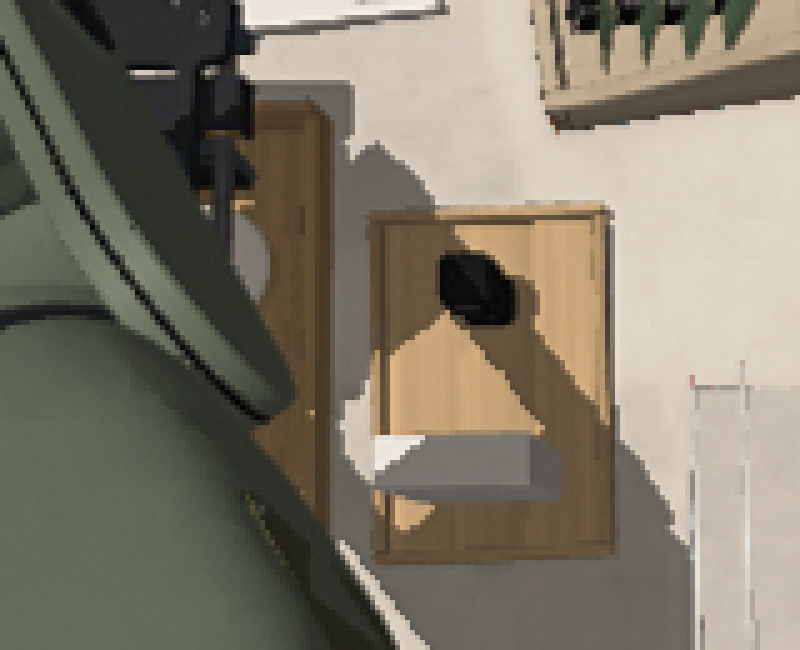

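Carton and stamp stand in the side tray ((465,465) and (475,287) in the crop), and the roll at about (255,260) lies between the fingers. I lower the last few mm and grip.

```bash
python3 -m jog '{"jaw":[70,70,70,70],"slide":[[0,0,0.1],[0,0,0.04],[0,0,0],[0,0,0]],"spin":[0,0,0,0]}'; python3 -m jog '{"jaw":[64,60,56,54,52,50,48,47,46,46],"slide":[[0,0,0],[0,0,0],[0,0,0],[0,0,0],[0,0,0],[0,0,0],[0,0,0],[0,0,0],[0,0,0],[0,0,0]],"spin":[0,0,0,0,0,0,0,0,0,0]}' 20
```

```text
time_s: 18.9
ee_pos: [563.3, 404.3, 9.4]
ee_rot: [-180.0, -0.0, 88.6]
force: [-0.4, 0.9, -0.1]
gripper_width: 70.1
gripper_force: 0.0
time_s: 19.9
ee_pos: [563.4, 404.3, 9.4]
ee_rot: [180.0, -0.0, 88.6]
force: [1.4, 0.3, -0.2]
gripper_width: 49.6
gripper_force: 20.0
```

```bash
python3 -m jog '{"jaw":[46,46,46,46,46,46,46,46,46,46],"slide":[[0,0,-0.1],[0,0,-0.3],[0,0,-0.5],[0,-0.1,-0.7],[0,-0.2,-0.7],[0,-0.3,-0.7],[0,-0.4,-0.7],[0,-0.4,-0.6],[0,-0.3,-0.4],[0,-0.2,-0.1]],"spin":[0,0,0,0,0,0,0,0,0,0]}';python3 -c "
from h import *
rel((504.5,-32.5,150),90)"
```

```text
time_s: 20.9
ee_pos: [506.2, 406.3, 155.7]
ee_rot: [179.8, -0.1, 88.6]
force: [0.1, -0.4, -1.6]
gripper_width: 49.4
gripper_force: 19.9
at [506.2 406.3 155.7] [179.8  -0.1  88.6] units [-14.6   0.3   0.2] spin -0.173 w 49.4 gf 19.9 F [ 0.1 -0.4 -1.6] t 20.9 q [38. 27. 84.  0. 68. 39.]
```

```bash
python3 -m jog '{"jaw":[46,46,46,46,46,46,46,46,46,46],"slide":[[-0.3,0.1,0],[-0.6,0.15,0],[-0.8,0,0],[-0.9,0,0],[-0.9,0,0],[-0.9,0,0],[-0.9,0,0],[-0.9,0,0],[-0.9,0,0],[-0.9,0,0]],"spin":[-0.17,0,0,0,0,0,0,0,0,0]}';python3 -m jog '{"jaw":[46,46,46,46,46,46,46,46,46,46],"slide":[[-0.9,0,0],[-0.9,0,0],[-0.9,0,0],[-0.9,0,0],[-0.9,0,0],[-0.8,0,0],[-0.6,0,0],[-0.4,0,0],[-0.15,0,0],[0,0,0]],"spin":[0,0,0,0,0,0,0,0,0,0]}';python3 -c "
from h import *
rel((504.5,-32.5,50),90)"
```

```text
time_s: 21.9
ee_pos: [512.9, 163.3, 152.6]
ee_rot: [-179.9, 0.0, 89.9]
force: [-0.1, -0.4, 0.8]
gripper_width: 49.2
gripper_force: 20.0
time_s: 22.9
ee_pos: [513.0, -28.3, 153.1]
ee_rot: [-180.0, -0.0, 89.9]
force: [1.2, -0.8, 0.2]
gripper_width: 49.4
gripper_force: 19.9
at [513.  -28.3 153.1] [-180.    -0.    89.9] units [-0.1 -0.3  3.4] spin -0.015 w 49.4 gf 19.9 F [ 1.2 -0.8  0.2] t 22.9 q [ -4.  16. 103.   0.  61.  -4.]
```

```bash
python3 -m jog '{"jaw":[46,46,46,46,46,46,46,46,46,46],"slide":[[-0.1,-0.28,0.4],[-0.02,0,0.7],[0,0,0.8],[0,0,0.8],[0,0,0.8],[0,0,0.6],[0,0,0.3],[0,0,0.15],[0,0,0],[0,0,0]],"spin":[0,0,0,0,0,0,0,0,0,0]}';python3 -c "
from h import *
rel((504.6,-32.2,7.4),90)
b=snap('top','e',(360,200,480,290),6)"
```

```text
time_s: 23.9
ee_pos: [505.6, -31.4, 17.6]
ee_rot: [179.9, 0.0, 90.0]
force: [-0.6, -0.2, -0.6]
gripper_width: 49.3
gripper_force: 19.9
at [505.6 -31.4  17.6] [179.9   0.   90. ] units [-0.  -0.   0.3] spin -0.004 w 49.3 gf 19.9 F [-0.6 -0.2 -0.6] t 23.9 q [ -5.  24. 113.   0.  42.  -5.]
```

```bash
python3 -m jog '{"jaw":[46,46,46,46,46],"slide":[[-0.02,-0.02,0.1],[0,0,0.08],[0,0,0.02],[0,0,0],[0,0,0]],"spin":[0,0,0,0,0]}'; python3 -m jog '{"jaw":[46,46,46,46],"slide":[[0,0,0.04],[0,0,0.02],[0,0,0],[0,0,0]],"spin":[0,0,0,0]}'
```

```text
time_s: 24.45
ee_pos: [504.3, -32.1, 10.9]
ee_rot: [180.0, -0.0, 90.0]
force: [0.2, -0.4, -1.0]
gripper_width: 49.5
gripper_force: 19.9
time_s: 24.85
ee_pos: [504.3, -32.1, 9.0]
ee_rot: [-180.0, -0.0, 90.0]
force: [-0.5, -0.5, -0.9]
gripper_width: 49.5
gripper_force: 19.9
```

```bash
python3 -m jog '{"jaw":[46,46,46,46],"slide":[[0,0,0.03],[0,0,0.02],[0,0,0],[0,0,0]],"spin":[0,0,0,0]}'; python3 -m jog '{"jaw":[46,46,46],"slide":[[0,0,0.02],[0,0,0],[0,0,0]],"spin":[0,0,0]}'
```

```text
time_s: 25.25
ee_pos: [504.3, -32.1, 7.5]
ee_rot: [-180.0, -0.0, 90.0]
force: [0.3, -0.6, -0.6]
gripper_width: 49.7
gripper_force: 19.9
time_s: 25.55
ee_pos: [504.4, -32.1, 7.3]
ee_rot: [180.0, -0.0, 90.0]
force: [-1.2, 0.8, 4.2]
gripper_width: 49.4
gripper_force: 20.1
```

Contact at 7.3 mm, as expected. I release, lift, and return towards the stamp.

```bash
python3 -m jog '{"jaw":[50,52,56,62,68,70,70,70,70,70],"slide":[[0,0,0],[0,0,0],[0,0,0],[0,0,0],[0,0,0],[0,0,-0.4],[0,0,-1],[0,0,-1],[0,0,-1],[0,0,-1]],"spin":[0,0,0,0,0,0,0,0,0,0]}'; python3 -m jog '{"jaw":[70,70,70,70,70,70,50,48,48,48],"slide":[[0.3,0,-0.6],[0.6,0.2,0],[0.8,0.3,0],[0.9,0.3,0],[0.9,0.3,0],[0.9,0.2,0],[0.9,0.2,0],[0.9,0,0],[0.9,0,0],[0.9,0,0]],"spin":[0,0,0,0,0,0,0,0,0,0]}';python3 -c "
from h import *
rel((548.5,288.4,150),90)
b=snap('top','f',(360,200,480,290),6)
a=cv2.imread('pics/f_raw.png');hsv=cv2.cvtColor(a,cv2.COLOR_BGR2HSV)
def big(lo,hi):
    m=np.zeros(a.shape[:2],np.uint8);m[215:275,370:430]=cv2.inRange(hsv,lo,hi)[215:275,370:430];return max(cv2.findContours(m,0,1)[0],key=cv2.contourArea)
c=cv2.minEnclosingCircle(big((0,0,150),(180,60,255)));print('tape on mat',c,cast('top',*c[0],22))
"
```

```text
time_s: 26.55
ee_pos: [504.2, -32.1, 141.1]
ee_rot: [179.9, 0.0, 90.0]
force: [0.5, 0.6, 0.2]
gripper_width: 70.2
gripper_force: 0.0
time_s: 27.55
ee_pos: [549.4, 209.0, 157.8]
ee_rot: [180.0, -0.0, 90.0]
force: [-0.2, 0.2, 0.0]
gripper_width: 48.3
gripper_force: 0.0
at [549.4 209.  157.8] [180.  -0.  90.] units [ 2.6 -0.   0.3] spin -0.005 w 48.3 gf 0.0 F [-0.2  0.2  0. ] t 27.55 q [20. 22. 93.  0. 65. 20.]
tape on mat ((399.5, 244.5), 41.719398498535156) [504.8 -29.3  22. ]
```

View pics/f.png

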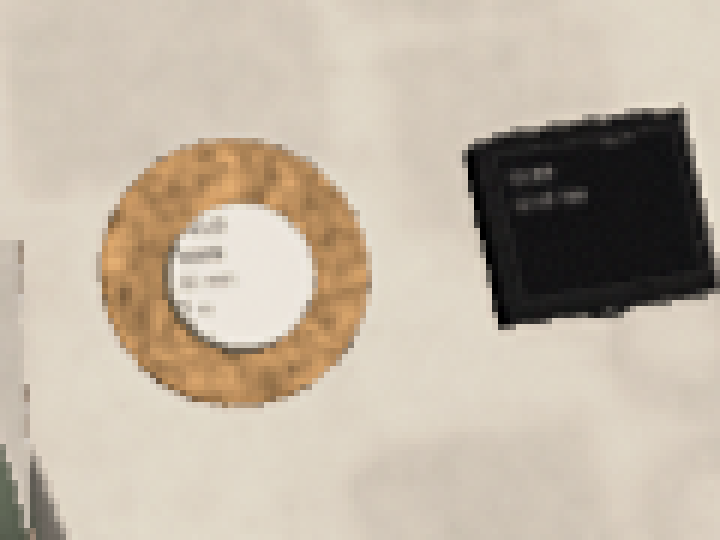

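The roll lies centred on the mat: mat centre (236,272) in the crop, roll (242,275), which agrees after parallax. Next is the stamp.

```bash
python3 -m jog '{"jaw":[48,48,48,48,48,48,48],"slide":[[0.5,0,0],[0.7,0,0],[0.7,0,0],[0.4,0,0],[0.15,0,0],[0,0,0],[0,0,0]],"spin":[0,0,0,0,0,0,0]}';python3 -c "
from h import *
rel((548.5,288.4,50.7),90)"
```

```text
time_s: 28.3
ee_pos: [549.5, 280.6, 157.0]
ee_rot: [-180.0, 0.0, 89.9]
force: [0.1, 0.2, 0.6]
gripper_width: 47.8
gripper_force: 0.0
at [549.5 280.6 157. ] [-180.     0.    89.9] units [ 0.3 -0.   3.5] spin -0.009 w 47.8 gf 0.0 F [0.1 0.2 0.6] t 28.3 q [26. 24. 89. -0. 67. 26.]
```

```bash
python3 -m jog '{"jaw":[48,48,48,48,48,48,48,48,48,48],"slide":[[0.25,-0.03,0.4],[0,0,0.6],[0,0,0.6],[0,0,0.6],[0,0,0.6],[0,0,0.4],[0,0,0.2],[0,0,0.1],[0,0,0],[0,0,0]],"spin":[0,0,0,0,0,0,0,0,0,0]}';python3 -c "
from h import *
rel((548.5,288.4,50.7),90)"
```

```text
time_s: 29.3
ee_pos: [549.2, 289.1, 52.7]
ee_rot: [179.9, -0.0, 90.0]
force: [0.7, 0.6, -0.5]
gripper_width: 47.9
gripper_force: 0.0
at [549.2 289.1  52.7] [179.9  -0.   90. ] units [-0.  -0.   0.1] spin -0.006 w 47.9 gf 0.0 F [ 0.7  0.6 -0.5] t 29.3 q [27. 30. 96.  0. 54. 27.]
```

```bash
python3 -m jog '{"jaw":[40,34,28,25,23,21,19,18,18,18],"slide":[[0,0,0],[0,0,0],[0,0,0],[0,0,0],[0,0,0],[0,0,0],[0,0,0],[0,0,0],[0,0,0],[0,0,0]],"spin":[0,0,0,0,0,0,0,0,0,0]}' 20;  python3 -m jog '{"jaw":[18,18,18,18,18,18,18,18,18],"slide":[[0,0,-0.2],[0,0,-0.5],[0,0,-0.6],[0,0,-0.7],[0,0,-0.7],[0,0,-0.5],[0,0,-0.3],[0,0,-0.1],[0,0,0]],"spin":[0,0,0,0,0,0,0,0,0]}';python3 -m jog '{"jaw":[18,18,18,18,18,18,18,18,18,18],"slide":[[0.3,-0.2,0],[0.5,-0.3,0],[0.6,-0.3,0],[0.7,-0.2,0],[0.7,-0.1,0],[0.6,0,0],[0.3,0,0],[0.12,0,0],[0,0,0],[0,0,0]],"spin":[0.17,0,0,0,0,0,0,0,0,0]}';python3 -c "
from h import *
rel((515,403.2,51.7),88.6)"
```

```text
time_s: 30.3
ee_pos: [548.7, 288.9, 52.0]
ee_rot: [180.0, -0.0, 90.0]
force: [-0.5, -0.1, 0.3]
gripper_width: 22.3
gripper_force: 20.0
time_s: 31.2
ee_pos: [548.5, 288.8, 159.9]
ee_rot: [-180.0, -0.0, 90.0]
force: [0.4, -0.7, -0.4]
gripper_width: 23.0
gripper_force: 20.0
time_s: 32.2
ee_pos: [518.4, 403.4, 159.9]
ee_rot: [-180.0, 0.0, 88.6]
force: [0.1, 0.2, -0.8]
gripper_width: 22.4
gripper_force: 20.0
at [518.4 403.4 159.9] [-180.     0.    88.6] units [-0.  -0.1  3.6] spin -0.005 w 22.4 gf 20.0 F [ 0.1  0.2 -0.8] t 32.2 q [37. 28. 83. -0. 70. 38.]
```

```bash
python3 -m jog '{"jaw":[18,18,18,18,18,18,18,18,18,18],"slide":[[0,-0.12,0.4],[0,0,0.6],[0,0,0.7],[0,0,0.7],[0,0,0.6],[0,0,0.3],[0,0,0.1],[0,0,0],[0,0,0],[0,0,0]],"spin":[0,0,0,0,0,0,0,0,0,0]}';python3 -m jog '{"jaw":[18,18,18],"slide":[[0,0,0],[0,0,0],[0,0,0]],"spin":[0,0,0]}'
```

```text
time_s: 33.2
ee_pos: [515.2, 404.6, 59.0]
ee_rot: [179.9, -0.1, 88.6]
force: [-0.1, -0.0, 0.4]
gripper_width: 22.5
gripper_force: 20.0
time_s: 33.5
ee_pos: [514.7, 404.3, 58.2]
ee_rot: [180.0, -0.0, 88.6]
force: [-0.7, -0.5, -0.4]
gripper_width: 22.6
gripper_force: 20.0
```

```bash
python3 -m jog '{"jaw":[18,18,18,18,18],"slide":[[-0.02,0.01,0.08],[0,0,0.06],[0,0,0],[0,0,0],[0,0,0]],"spin":[0,0,0,0,0]}'; python3 -m jog '{"jaw":[18,18,18,18],"slide":[[0,0,0.03],[0,0,0.01],[0,0,0],[0,0,0]],"spin":[0,0,0,0]}'
```

```text
time_s: 34.0
ee_pos: [515.0, 403.7, 53.8]
ee_rot: [180.0, -0.0, 88.6]
force: [-0.3, -0.3, 0.2]
gripper_width: 22.6
gripper_force: 20.0
time_s: 34.4
ee_pos: [515.1, 403.8, 53.0]
ee_rot: [180.0, -0.0, 88.6]
force: [-1.1, 0.1, 3.4]
gripper_width: 22.4
gripper_force: 20.0
```

Contact. I release, raise, and clear towards the side tray, then compare against the first picture.

```bash
python3 -m jog '{"jaw":[22,25,30,36,42,45,45,45,45,45],"slide":[[0,0,0],[0,0,0],[0,0,0],[0,0,0],[0,0,0],[0,0,-0.5],[0,0,-1],[0,0,-1],[0,0,-1],[0,0,-0.6]],"spin":[0,0,0,0,0,0,0,0,0,0]}'; python3 -m jog '{"jaw":[45,45,45,45,45,45,45,45,45,45],"slide":[[-0.5,-0.3,0],[-0.7,-0.4,0],[-0.9,-0.5,0],[-1,-0.1,0],[-1,0,0],[-1,0,0],[-0.9,0,0],[-0.6,0,0],[0,0,0],[0,0,0]],"spin":[-0.17,0,0,0,0,0,0,0,0,0]}'; python3 -c "
from h import *
rel((473.7,288.6,79.5),90)
t=snap('top','g');s=snap('scene','gs')
t0=cv2.imread('pics/top0.png');s0=cv2.imread('pics/scene0.png')
f=lambda im:cv2.resize(np.clip(im.astype(int)*4,0,255).astype(np.uint8),None,fx=9,fy=9,interpolation=0)
o=np.zeros((540,780,3),np.uint8)
for i,(A,B) in enumerate(((t0,s0),(t,s))):
    p=f(A[233:260,173:208]);q=f(B[160:205,200:235][:30]);o[i*270:i*270+p.shape[0],:p.shape[1]]=p;o[i*270:i*270+q.shape[0],400:400+q.shape[1]]=q
cv2.imwrite('pics/gc.png',o)
for n,A in(('t0',t0),('t',t)):
    b=A[233:260,173:208].max(2).astype(float);print(n,[(k,[(np.where(r<60)[0].min()+173,np.where(r<60)[0].max()+173) for r in [b[k-233]]]) for k in (241,243,245)])
"
```

```text
time_s: 35.4
ee_pos: [515.7, 404.1, 178.3]
ee_rot: [179.8, -0.1, 88.6]
force: [0.0, 0.0, -1.0]
gripper_width: 45.2
gripper_force: 0.0
time_s: 36.4
ee_pos: [475.6, 206.0, 175.7]
ee_rot: [180.0, -0.0, 89.9]
force: [0.5, -0.0, 0.3]
gripper_width: 44.7
gripper_force: 0.0
at [475.6 206.  175.7] [180.   -0.   89.9] units [ 2.8 -0.1  3.2] spin -0.012 w 44.7 gf 0.0 F [ 0.5 -0.   0.3] t 36.4 q [ 22.  15. 100.   0.  65.  22.]
t0 [(241, [(np.int64(180), np.int64(194))]), (243, [(np.int64(180), np.int64(199))]), (245, [(np.int64(180), np.int64(199))])]
t [(241, [(np.int64(180), np.int64(204))]), (243, [(np.int64(180), np.int64(205))]), (245, [(np.int64(180), np.int64(206))])]
```

View pics/gc.png

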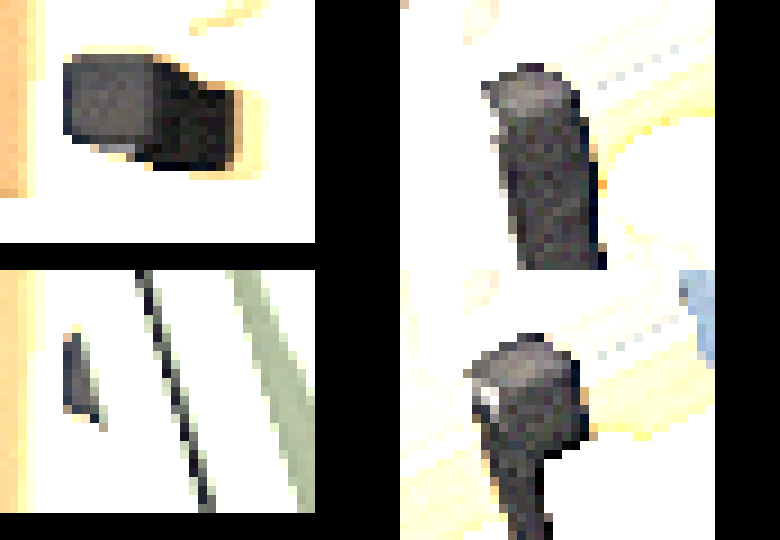

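The left edge matches, but the arm covers most of the stamp in the top view. I move aside for a clear comparison.

```bash
python3 -m jog '{"jaw":[45,45,45,45,45,45,45,45,45,45],"slide":[[-0.6,0,0],[-0.9,0,0],[-1,0,0],[-1,0,0],[-1,0,0],[-1,0,0],[-1,0,0],[-0.9,0,0],[-0.5,0,0],[0,0,0]],"spin":[0,0,0,0,0,0,0,0,0,0]}'; python3 -c "
from h import *
rel((473.7,288.6,79.5),90)
t=snap('top','i');s=snap('scene','is')
t0=cv2.imread('pics/top0.png')
f=lambda im:cv2.resize(np.clip(im.astype(int)*4,0,255).astype(np.uint8),None,fx=10,fy=10,interpolation=0)
cv2.imwrite('pics/ic.png',np.hstack([f(t0[233:260,173:208]),f(t[233:260,173:208])]))
# cap-top blob: lit black face (brighter than sides)
for n,A in(('t0',t0),('t',t)):
    b=A[236:254,176:194].max(2); m=((b>14)&(b<45)).astype(np.uint8)
    k=cv2.connectedComponentsWithStats(m);i=1+k[2][1:,4].argmax();print(n,k[2][i],k[3][i]+[176,236])
# sub-pixel whole-stamp shift (display window, wood unchanged)
d=lambda A:np.clip(A[236:254,176:203].max(2).astype(np.float32),0,60)
print(cv2.phaseCorrelate(d(t0),d(t)))
"
```

```text
time_s: 37.5
ee_pos: [475.7, -31.8, 175.5]
ee_rot: [180.0, 0.0, 89.9]
force: [-0.1, 0.1, -0.5]
gripper_width: 45.2
gripper_force: 0.0
at [475.7 -31.8 175.5] [180.    0.   89.9] units [10.7 -0.1  3.2] spin -0.016 w 45.2 gf 0.0 F [-0.1  0.1 -0.5] t 37.5 q [ -5.  11. 105.  -0.  63.  -5.]
t0 [  4   3  11  12 101] [184.7 243.7]
t [ 4  3 11 12 99] [184.6 244.2]
((0.6873149378585222, 0.4308419468809088), 1.0254292203565685)
```

View pics/ic.png

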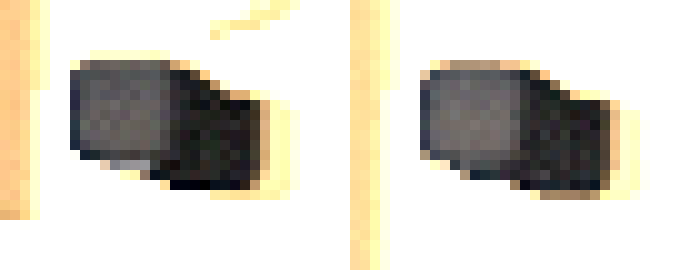

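The stamp is back within about 0.4 px (about 0.8 mm) of its start position. Now the carton.

```bash
python3 -m jog '{"jaw":[45,45,45,45,45,45,45,45,45,45],"slide":[[0.5,0,0],[0.8,0,0],[1,0,0],[1,0,0],[1,0,0],[1,0,0],[1,0,0],[1,0,0],[1,0,0],[0.9,0,0]],"spin":[0,0,0,0,0,0,0,0,0,0]}'; python3 -m jog '{"jaw":[45,45,45,45,45,45],"slide":[[0.8,-0.05,0],[0.5,0,0],[0.2,0,0],[0,0,0],[0,0,0],[0,0,0]],"spin":[0,0,0,0,0,0]}';python3 -c "
from h import *
rel((473.7,288.6,79.5),90)"
```

```text
time_s: 38.6
ee_pos: [474.6, 247.9, 175.5]
ee_rot: [-180.0, -0.0, 90.1]
force: [0.3, -0.1, 1.2]
gripper_width: 45.2
gripper_force: 0.0
time_s: 39.2
ee_pos: [474.0, 288.9, 175.6]
ee_rot: [-180.0, 0.0, 89.9]
force: [-0.1, -0.5, -0.0]
gripper_width: 45.0
gripper_force: 0.0
at [474.  288.9 175.6] [-180.     0.    89.9] units [-0.  -0.   3.2] spin -0.013 w 45.0 gf 0.0 F [-0.1 -0.5 -0. ] t 39.2 q [30. 18. 96. -0. 66. 30.]
```

```bash
python3 -m jog '{"jaw":[45,45,45,45,45,45,45,45,45,45],"slide":[[0,0,0.4],[0,0,0.6],[0,0,0.6],[0,0,0.6],[0,0,0.5],[0,0,0.3],[0,0,0.13],[0,0,0],[0,0,0],[0,0,0]],"spin":[0,0,0,0,0,0,0,0,0,0]}';python3 -m jog '{"jaw":[40,34,28,25,23,21,19,17,16,16],"slide":[[0,0,0],[0,0,0],[0,0,0],[0,0,0],[0,0,0],[0,0,0],[0,0,0],[0,0,0],[0,0,0],[0,0,0]],"spin":[0,0,0,0,0,0,0,0,0,0]}' 20
```

```text
time_s: 40.2
ee_pos: [474.5, 290.1, 82.4]
ee_rot: [179.9, -0.1, 90.0]
force: [-0.1, 0.5, 0.7]
gripper_width: 45.1
gripper_force: 0.0
time_s: 41.2
ee_pos: [474.0, 289.8, 81.6]
ee_rot: [-180.0, -0.0, 90.0]
force: [-0.4, -0.6, 0.2]
gripper_width: 20.4
gripper_force: 20.0
```

```bash
python3 -m jog '{"jaw":[16,16,16,16,16,16,16],"slide":[[0,0,-0.2],[0,0,-0.4],[0,0,-0.6],[0,0,-0.5],[0,0,-0.4],[0,0,-0.2],[0,0,0]],"spin":[0,0,0,0,0,0,0]}';python3 -m jog '{"jaw":[16,16,16,16,16,16,16,16,16,16],"slide":[[0.3,0.15,0],[0.5,0,0],[0.6,0,0],[0.7,0,0],[0.7,0,0],[0.6,0,0],[0.3,0,0],[0.12,0,0],[0,0,0],[0,0,0]],"spin":[0.15,0,0,0,0,0,0,0,0,0]}';python3 -c "
from h import *
rel((478.5,405.6,82.6),88.7)"
```

```text
time_s: 41.9
ee_pos: [474.5, 290.1, 151.8]
ee_rot: [179.9, -0.1, 90.0]
force: [-0.6, -0.2, -1.0]
gripper_width: 20.3
gripper_force: 20.0
time_s: 42.9
ee_pos: [480.7, 403.8, 150.6]
ee_rot: [-180.0, 0.0, 88.7]
force: [-0.7, -0.1, -0.5]
gripper_width: 20.6
gripper_force: 20.0
at [480.7 403.8 150.6] [-180.     0.    88.7] units [ 0.1 -0.1  2.3] spin 0.005 w 20.6 gf 20.0 F [-0.7 -0.1 -0.5] t 42.9 q [39. 26. 88. -0. 67. 40.]
```

```bash
python3 -m jog '{"jaw":[16,16,16,16,16,16,16,16,16,16],"slide":[[0.03,-0.07,0.3],[0,0,0.5],[0,0,0.5],[0,0,0.4],[0,0,0.25],[0,0,0.12],[0,0,0],[0,0,0],[0,0,0],[0,0,0]],"spin":[0,0,0,0,0,0,0,0,0,0]}';python3 -c "
from h import *
rel((478.5,405.6,82.6),88.7)"
```

```text
time_s: 43.9
ee_pos: [479.0, 405.6, 89.1]
ee_rot: [179.9, -0.0, 88.8]
force: [-0.5, -0.1, -0.7]
gripper_width: 20.3
gripper_force: 20.0
at [479.  405.6  89.1] [179.9  -0.   88.8] units [-0.  -0.   0.2] spin 0.007 w 20.3 gf 20.0 F [-0.5 -0.1 -0.7] t 43.9 q [39. 28. 92.  0. 59. 40.]
```

```bash
python3 -m jog '{"jaw":[16,16,16,16,16],"slide":[[0,-0.01,0.08],[0,0,0.08],[0,0,0.02],[0,0,0],[0,0,0]],"spin":[0,0,0,0,0]}'; python3 -m jog '{"jaw":[16,16,16,16],"slide":[[0,0,0.03],[0,0,0.01],[0,0,0],[0,0,0]],"spin":[0,0,0,0]}'
```

```text
time_s: 44.4
ee_pos: [478.4, 405.4, 83.1]
ee_rot: [180.0, -0.0, 88.8]
force: [0.1, -0.8, -0.1]
gripper_width: 20.2
gripper_force: 20.0
time_s: 44.8
ee_pos: [478.6, 405.6, 82.6]
ee_rot: [180.0, -0.0, 88.8]
force: [-0.9, 0.4, 5.8]
gripper_width: 20.4
gripper_force: 20.0
```

Contact. I release, rise, clear away over the racks and compare both views with the start.

```bash
python3 -m jog '{"jaw":[20,23,28,34,40,45,45,45,45,45],"slide":[[0,0,0],[0,0,0],[0,0,0],[0,0,0],[0,0,0],[0,0,-0.5],[0,0,-1],[0,0,-1],[0,0,-0.8],[0,0,0]],"spin":[0,0,0,0,0,0,0,0,0,0]}'; python3 -m jog '{"jaw":[45,45,45,45,45,45,45,45,45,45],"slide":[[-0.6,0,0],[-0.9,0,0],[-1,0,0],[-1,0,0],[-1,0,0],[-1,0,0],[-1,0,0],[-1,0,0],[-1,0,0],[-1,0,0]],"spin":[0,0,0,0,0,0,0,0,0,0]}'; python3 -m jog '{"jaw":[45,45,45,45,45,45],"slide":[[-1,0,0],[-1,0,0],[-1,0,0],[-1,0,0],[-0.6,0,0],[0,0,0]],"spin":[0,0,0,0,0,0]}' ; python3 -c "
from h import *
rel((478.6,405.6,82.6),88.8)
t=snap('top','j');s=snap('scene','js')
t0=cv2.imread('pics/top0.png');s0=cv2.imread('pics/scene0.png')
def rect(A,n,x0,y0,x1,y1,thr):
    m=((A[y0:y1,x0:x1].min(2)>thr)*255).astype(np.uint8);c=max(cv2.findContours(m,0,1)[0],key=cv2.contourArea)
    M=cv2.moments(m[:,:],True);k=cv2.minAreaRect(c);print(n,'centroid',M['m10']/M['m00']+x0,M['m01']/M['m00']+y0,M['m00'],k[1],k[2],'axis',0.5*np.degrees(np.arctan2(2*M['mu11'],M['mu20']-M['mu02'])))
for n,A in(('t0',t0),('t',t)): rect(A,n,160,252,198,272,185)
for n,A in(('s0',s0),('s',s)): rect(A,n,180,150,213,175,200)
f=lambda im:cv2.resize(im,None,fx=6,fy=6,interpolation=0)
cv2.imwrite('pics/jc.png',np.vstack([np.hstack([f(t0[232:278,160:212]),f(s0[150:196,180:235])]),np.hstack([f(t[232:278,160:212]),f(s[150:196,180:235])])]))
b=lambda A:A[236:254,176:194].max(2)
for A in(t0,t):
    m=((b(A)>14)&(b(A)<45)).astype(np.uint8);k=cv2.connectedComponentsWithStats(m);i=1+k[2][1:,4].argmax();print('stamp',k[3][i]+[176,236])
"
```

```text
time_s: 45.8
ee_pos: [480.1, 406.8, 184.9]
ee_rot: [179.7, -0.3, 88.8]
force: [0.0, -0.2, 0.1]
gripper_width: 45.0
gripper_force: 0.0
time_s: 46.8
ee_pos: [470.4, 118.1, 179.2]
ee_rot: [-179.8, 0.1, 88.7]
force: [0.6, -0.3, -0.8]
gripper_width: 45.0
gripper_force: 0.0
time_s: 47.4
ee_pos: [467.4, -19.8, 179.4]
ee_rot: [-179.8, 0.0, 88.6]
force: [0.1, 0.8, 0.2]
gripper_width: 44.5
gripper_force: 0.0
at [467.4 -19.8 179.4] [-179.8    0.    88.6] units [14.2  0.   3.2] spin -0.03 w 44.5 gf 0.0 F [0.1 0.8 0.2] t 47.4 q [ -4.  10. 106.  -0.  64.  -2.]
t0 centroid 178.41275167785236 260.5302013422819 298.0 (9.0, 29.0) 90.0 axis 0.34255198292476696
t centroid 178.70394736842104 260.4605263157895 304.0 (9.0, 30.0) 90.0 axis -0.5029556432711709
s0 centroid 196.0962962962963 163.68148148148148 135.0 (22.18800926208496, 7.211102485656738) 33.690067291259766 axis 27.117753512496318
s centroid 195.99253731343285 163.7537313432836 134.0 (21.83595848083496, 7.101986408233643) 32.0053825378418 axis 26.018304736061072
stamp [184.7 243.7]
stamp [184.7 244.3]
```

View pics/jc.png

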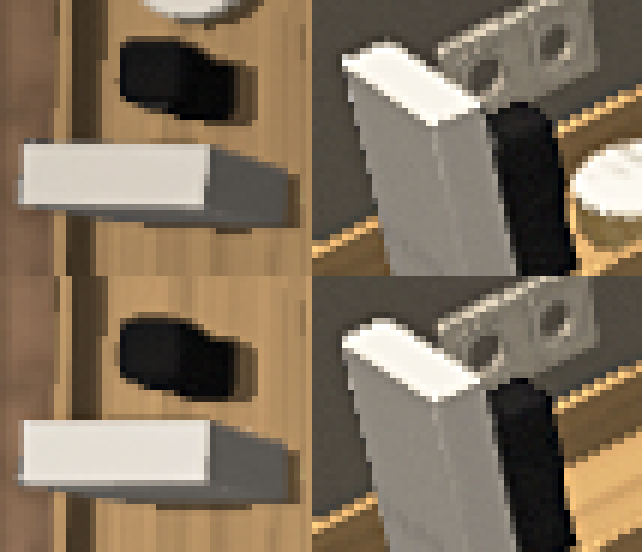

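Top row is the start, bottom row now. The carton matches within 0.3 px (about 0.5 mm) and about 1° of yaw, the stamp within 0.6 px (about 1 mm), and both are upright. I hand in.

```bash
python3 -c "
from workcell import env
print(env.job_done())"
```

```text
the job is handed in; nothing more can be done
None
```

The job is handed in at 47.4 s, with no verdict shown: the roll lies flat in the middle of the cork mat, the carton (about 0.5 mm off, within about 1° of square) and the stamp (about 1 mm off) stand upright on their starting spots, and the arm never went to the other goods.

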